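# Swing the pan handles inward on the hob

## Task

The handles of the two steel pans stick out towards the front or the sides: swing each one inward until it points straight to the back of the hob, leaving each pan centred on a ring. Slide the pans round flat on the glass, without lifting or tipping them. Leave the pepper mill, timer, coffee pod and spice jar standing where they are, so swing each handle round the side that is free, and mind that the handles may start crossed, the tall pan's above the low pan's.

Things in the scene. Friction and masses are not known exactly. Their poses are not given: they have to be found in the camera images.
- hob: flat black glass hob, fixed, 330 mm deep (x) by 700 mm wide (y), 6 mm thick, lying on the worktop. Origin half-way between the centres of its two printed rings, at worktop height; own +x to the back of the hob (away from the robot), +y to the left. The glass reaches 135 mm in front of the origin and 195 mm behind it.
- ring_left (a point): centre of the left printed ring (170 mm across), on the glass top, 140 mm left of the hob's origin
- ring_right (a point): centre of the right printed ring (170 mm across), on the glass top, 140 mm right of the hob's origin
- tall_pan: Tall pan: round steel pan, no lid, outer diameter 128 mm (rim lip +6 mm), 124 mm high, about 0.6 kg, with one straight level black handle 18 mm wide and 16 mm thick that runs radially out along the pan's own +x from 76 to 170 mm off the pan's axis, its centre line 115 mm above the pan's underside. Origin on the pan's axis at the underside, z up. Loose; slides and turns on the glass when led by its handle.
- tall_pan_middle (a point): the tall pan's axis, half-way up (62 mm above its underside); own x along the handle
- tall_pan_grip (a point): point on the tall pan's handle, 110 mm from the pan's axis, on the handle's centre line 115 mm above the underside; own x outward along the handle, z up; a place to pinch the handle from above across its 18 mm width
- tall_pan_tip (a point): outer end of the tall pan's handle, 170 mm from the pan's axis
- low_pan: Low pan: round steel pan, no lid, outer diameter 136 mm (rim lip +6 mm), 90 mm high, about 0.55 kg, with one straight level black handle 18 mm wide and 16 mm thick that runs radially out along the pan's own +x from 76 to 170 mm off the pan's axis, its centre line 78 mm above the pan's underside. Origin on the pan's axis at the underside, z up. Loose; slides and turns on the glass when led by its handle.
- low_pan_middle (a point): the low pan's axis, half-way up (45 mm above its underside); own x along the handle
- low_pan_grip (a point): point on the low pan's handle, 110 mm from the pan's axis, on the handle's centre line 78 mm above the underside; own x outward along the handle, z up; a place to pinch the handle from above across its 18 mm width
- low_pan_tip (a point): outer end of the low pan's handle, 170 mm from the pan's axis
- pepper_mill: dark wooden pepper mill, 58 mm across, 170 mm high, standing upright on the glass; loose, origin at the centre of its underside. It stands left of the left pan, between the pans or right of the right pan, taller than both handles and close enough to stop a handle that swings through there.
- kitchen_timer: round kitchen timer, 65 mm across, 43 mm high, on the glass; loose, origin at the centre of its underside. Low enough for both handles and a finger's tips to pass over.
- coffee_pod: coffee pod, 37 mm across, 28 mm high, on the glass; loose, origin at the centre of its underside. Low enough to pass over.
- spice_jar: spice jar with a red lid, 45 mm across, 106 mm high, on the glass behind the gap between the pans, outside both handles' circles while the pans are on their rings; loose, origin at the centre of its underside
Things that resemble listed ones, but are neither listed nor needed, are in the scene too. Of the things that look like the pepper_mill, the middle-sized one is meant.

How it is judged:
At the end, for the whole second after the job is handed in: Both pans stand at rest and level on the glass (tilt under 0.04 rad), each with its axis within 30 mm of a ring's centre and its handle pointing to the back of the hob within 0.35 rad (20 degrees); the mill, timer, pod and spice jar stand upright within 20 mm of where they were (angle between the x axis of each of tall_pan_grip, low_pan_grip and the x axis of hob, either way round below 0.35 rad and x of each of tall_pan_tip, low_pan_tip in the frame of hob above 0.12 m and (horizontal distance between tall_pan_middle and ring_left below 0.03 m or horizontal distance between tall_pan_middle and ring_right below 0.03 m) and angle between each of tall_pan_middle, low_pan_middle's own z axis and vertical below 0.04 rad and height (world z) of each of tall_pan, low_pan below 0.01 m and linear speed of each of tall_pan, low_pan below 0.01 m/s and angular speed of each of tall_pan, low_pan below 0.1 rad/s and (horizontal distance between low_pan_middle and ring_left below 0.03 m or horizontal distance between low_pan_middle and ring_right below 0.03 m) and distance of each of pepper_mill, kitchen_timer, coffee_pod, spice_jar from where it was at the start of the episode below 0.02 m and angle between each of pepper_mill, kitchen_timer, coffee_pod, spice_jar's own z axis and vertical below 0.15 rad); the robot touches nothing.
It fails at once if the tall pan is lifted more than 15 mm off the glass or tipped more than 0.2 rad (height (world z) of tall_pan above 0.021 m or angle between tall_pan's own z axis and vertical above 0.2 rad).
It fails at once if the low pan is lifted more than 15 mm off the glass or tipped more than 0.2 rad (height (world z) of low_pan above 0.021 m or angle between low_pan's own z axis and vertical above 0.2 rad).
It fails at once if the pepper mill, timer, coffee pod or spice jar is shifted more than 20 mm or tipped more than 0.3 rad (distance of any of pepper_mill, kitchen_timer, coffee_pod, spice_jar from where it was at the start of the episode above 0.02 m or angle between any of pepper_mill, kitchen_timer, coffee_pod, spice_jar's own z axis and vertical above 0.3 rad).
It also fails if it takes over 72 s, if anything falls off the work surface, if the arm or the gripper's body presses on something with over 40 N, if the wrist force passes 120 N, or if a joint passes its speed limit or range.

## Robot

A 7-joint arm with a two-finger parallel gripper is mounted at the origin on a cart in front of the work surface, level with it; the furniture and walls round the work are solid. World frame = base frame: x ahead of the robot, y to its left, z up, the work surface at z = 0. Lengths are in m, angles in rad, forces in N, time in s.
With the tool pointing down it reaches from about 0.425 to 0.875 m from the base axis. Payload 4.7 kg.
Tool frame: the origin (TCP) lies between the finger pads; the fingertips stand 14 mm ahead of it and the grasp point (between the pads) lies 5 mm behind it; z points along the fingers, y is the line along which they close (so a half turn about z gives the same grasp; the last joint's range is limited). The gripper opens to 87 mm and grips with 3 to 60 N. Pads are 19 mm wide; open, the fingers measure 117 mm over their backs; the gripper's body (75 mm by 190 mm) begins 51 mm behind the grasp point.
Start: joints at [1.189, 0.321, -0.07, 1.45, 0.023, 1.371, -0.057], TCP at [0.251, -0.6, 0.212] pointing down, gripper open.
Joint ranges: [-2.86, 2.86], [-0.3, 2.09], [-1.38, 1.24], [0.06, 2.45], [-1.56, 4.7], [0.09, 2.05], [-2.69, 2.69]. Speed limits (rad/s): [2.57, 2.57, 3.14, 3.14, 3.14, 3.14, 3.14].

## Interface

Orientations are given as a rotation vector (axis times angle).
In Python, from bench import ctrl gives the robot as it stands.
- The arm moves only by the tool step_arm, never from a script. Its argument "commands" is a list of rows, each an object with "travel": the shift along the tool's x, y, z in m, a list of three; "turn": the turn, a rotation vector about the tool's x, y, z in degrees, a list of three. A call has 1 to 5 rows; each row is the pose to reach, as a shift and turn from the pose commanded when the call began, along the tool's axes at that moment; what a row does not reach only later rows make up. A row lasts 1/10 s, in which the tool goes at most 50 mm and 8.59 degrees, less where a joint would pass 70% of its speed; a pose out of reach is approached as far as the arm can. A call with a gripper value outside its range is refused whole. "gripper" is the opening, from 0 (shut) to 1 (fully open), set as the call begins (left out, the last holds). The fingers move at their own pace and stop on an object; "force" is the grip in N (left out, the last holds). Time passes only in rows, so rows that repeat a pose let the fingers close. It gives the time, the measured TCP pose, the force, the opening and the grip force at its end, in the units of the state.
- ctrl.get_state(): the state, without advancing time (a new reading comes with each control period).
- ctrl.get_image(name): name is "scene" or "top" or "wrist"; returns the picture (400x640x3 uint8, red, green, blue); there is no depth.
- ctrl.camera_model(name): a dict with "fx", "fy", "cx", "cy" (pixels), "R" (3x3) and "t" (3): a world point X has camera coordinates R X + t; the wrist camera has in their place "T_tool_cam" (4x4, takes a point from camera to tool coordinates, whose origin is the TCP and whose axes are the flange's). Camera axes: x right, y down, z forward; pixel columns grow to the right and rows downward; lengths in m; the calibration is good to about 2 mm. A picture is of the moment at which its call begins: read the wrist's pose just before it. camera_model takes no time and is no camera call.
- ctrl.close_job(): hands the job in; it is judged then, once.
The state is a dict: "time": time; "joint_positions": joint angles; "qd": joint speeds; "joint_torque": joint torques, N m; "position": TCP position; "tool_rot": TCP orientation; "ft_force": force on the tool from outside, world axes, zero at the start; "torque": the same for the moment, N m; "grip_width": opening from 0.0 (shut) to 1.0 (fully open); "grip_force": force on a finger pad.
Only numpy, scipy, OpenCV 4.12 (cv2) and the standard library are available. Lean on these libraries where they do the work, as an engineer would, in place of code of your own. Each camera call takes 0.05 s, during which the arm holds its last target. There are 200 camera calls.

## Working session

There is one attempt and no reset: what is moved stays moved. The work goes in short steps, Python scripts to look and compute and a tool call to move; the robot and the scene stay as the last step left them, time stands still between calls to the robot, and variables do not carry over. Pictures are saved under pics/ and viewed, at most 10 in all, crops included, and the job is handed in when it is done.

Besides the shell and the picture viewer there is one more tool, called after "Request:" as a command line: name --argument value ..., lists and objects as JSON in quotes. step_arm: Moves the arm, as the interface text tells. Its arguments: {"type":"object","properties":{"commands":{"type":"array"},"gripper":{"type":"number"},"force":{"type":"number"}},"required":["commands"]}

```bash
ls; mkdir -p pics; python3 - <<'E'
from bench import ctrl
import cv2,numpy as np
s=ctrl.get_state();print(s['time'],s['position'],s['tool_rot'],s['grip_width'])
for n in('top','scene'):
    cv2.imwrite(f'pics/{n}0.png',ctrl.get_image(n)[:,:,::-1]);m=ctrl.camera_model(n);print(n,{k:np.round(v,4).tolist() for k,v in m.items()})
E
```

```text
pics
0.0 [ 0.25035816 -0.59922438  0.21067137] [-3.07844755e+00 -6.17404478e-01  7.42258307e-04] 1.0036271348300851
top {'fx': 387.4291, 'fy': 387.4291, 'cx': 318.6563, 'cy': 197.8526, 'R': [[0.0254, -0.9995, 0.0192], [-0.9856, -0.0282, -0.1669], [0.1673, -0.0147, -0.9858]], 't': [-0.0396, 0.5994, 1.0341]}
scene {'fx': 409.9779, 'fy': 409.9779, 'cx': 319.247, 'cy': 197.9538, 'R': [[-0.7822, -0.6228, 0.017], [-0.3605, 0.4302, -0.8276], [0.5081, -0.6535, -0.561]], 't': [0.418, 0.3069, 0.7864]}
```

View pics/top0.png

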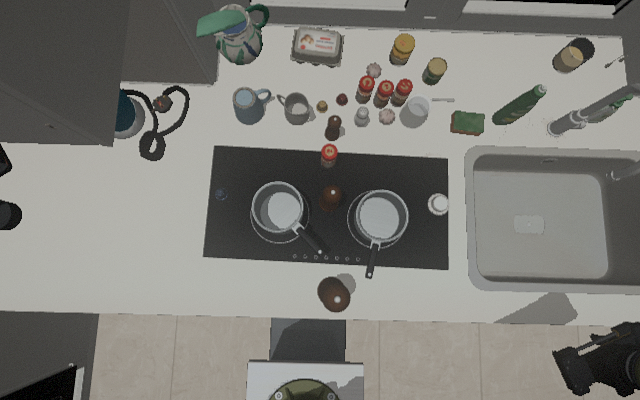

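View pics/scene0.png

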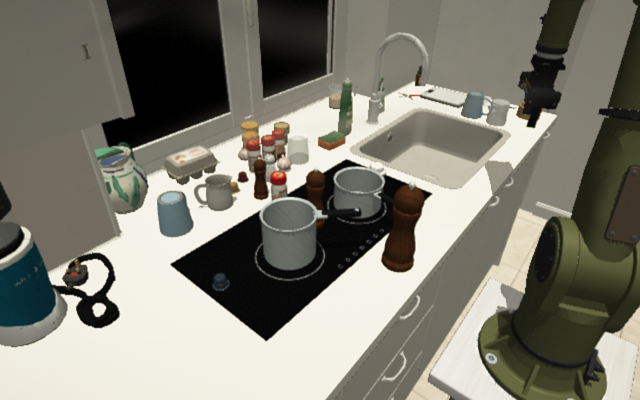

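The top view shows the hob with corners near (215,146), (448,158), (447,269) and (204,257). The tall pan is on the left at (278,210), its handle pointing front-right to (320,252). The low pan is on the right at (380,217), its handle pointing front to (369,276).

Pepper mill candidates:
- (331,197): between the pans on the glass, middle-sized. This is the one meant.
- (333,295): big, in front of the hob.
- (333,127): small, behind the hob.

The timer is at (438,204), the pod at (220,194) and the jar at (329,155). The other red-lidded jars at (366..403,90) are off the glass.

```bash
cat > h.py <<'E'
import cv2,numpy as np
from bench import ctrl
def ray(n,px,z):
    m=ctrl.camera_model(n);R=np.array(m['R']);t=np.array(m['t'])
    d=R.T@np.array([(px[0]-m['cx'])/m['fx'],(px[1]-m['cy'])/m['fy'],1]);c=-R.T@t
    return c+d*(z-c[2])/d[2]
def crop(im,x0,y0,x1,y1,k,name):
    cv2.imwrite(name,cv2.resize(im[y0:y1,x0:x1,::-1],None,fx=k,fy=k,interpolation=cv2.INTER_CUBIC))
E
python3 - <<'E'
from h import *
im=cv2.imread('pics/top0.png')[:,:,::-1]
crop(np.clip(im.astype(float)*1.6,0,255).astype(np.uint8),200,140,460,315,3,'pics/c0.png')
for n,p in dict(BL=(215,146),BR=(448,158),FR=(447,269),FL=(204,257)).items(): print(n,ray('top',p,.006).round(3))
E
```

```text
BL [0.755 0.288 0.006]
BR [ 0.74  -0.408  0.006]
FR [ 0.413 -0.395  0.006]
FL [0.429 0.296 0.006]
```

View pics/c0.png

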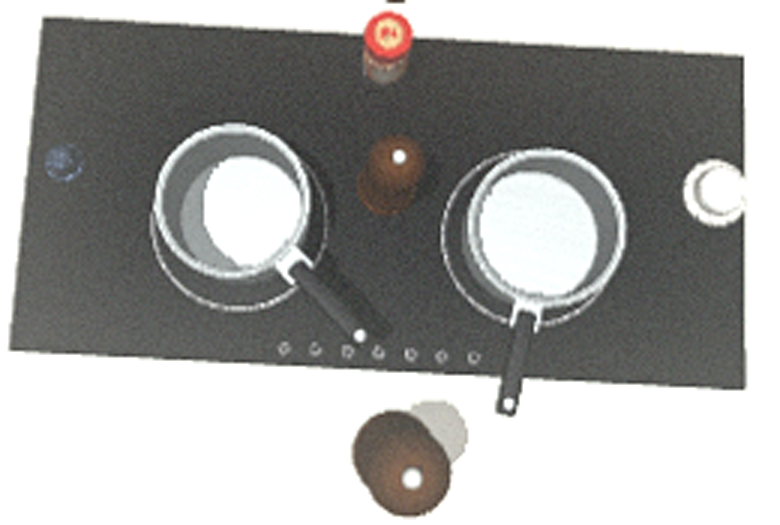

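The crop shows (in image pixels after ÷3) the tall rim at (277.7,206.7) and its handle tip at (322,254). The low rim is at (382.5,215.7), tip at (369,277). The mill between the pans has its cap at (332.5,192.5), and the chosen one is confirmed as middle-sized.

```bash
python3 - <<'E'
from h import *
P=lambda x,y,z:ray('top',(200+x/3,140+y/3),z)[:2]
cs=np.array([P(43,17,.006),P(743,56,.006),P(745,389,.006),P(10,350,.006)])
# hob axes
yv=(cs[0]-cs[1])/np.linalg.norm(cs[0]-cs[1])+(cs[3]-cs[2])/np.linalg.norm(cs[3]-cs[2]);yv/=np.linalg.norm(yv);xv=np.array([yv[1],-yv[0]])
o=cs.mean(0)-.030*xv
print('sizes',[np.linalg.norm(cs[i]-cs[i-1]).round(3) for i in range(4)],'yaw deg',np.degrees(np.arctan2(xv[1],xv[0])).round(2),'o',o.round(3))
print('rings',(o+.14*yv).round(4),(o-.14*yv).round(4))
for n,q in dict(tall=(233,200,.130),talltip=(366,342,.127),tallneck=(292,265,.127),low=(547.5,227,.096),lowtip=(507,413,.09),lowneck=(525,312,.09),millcap=(399,157,.175),millbase=(388,200,.006),timer=(717,193,.045),pod=(64,161,.03),jar=(388,36,.112),bigcap=(412,478,.22),ringL=(239,225,.006),ringR=(527,238,.006)).items():
    p=P(*q);print(n,p.round(3),'hob',np.round([(p-o)@xv,(p-o)@yv],3))
E
```

```text
sizes [np.float64(0.326), np.float64(0.696), np.float64(0.327), np.float64(0.696)] yaw deg -1.53 o [ 0.554 -0.054]
rings [0.5575 0.0864] [ 0.55   -0.1935]
tall [0.561 0.083] hob [0.003 0.137]
talltip [ 0.443 -0.034] hob [-0.111  0.016]
tallneck [0.507 0.03 ] hob [-0.049  0.083]
low [ 0.549 -0.194] hob [-0.001 -0.141]
lowtip [ 0.386 -0.16 ] hob [-0.165 -0.111]
lowneck [ 0.474 -0.175] hob [-0.077 -0.124]
millcap [ 0.594 -0.057] hob [ 0.04  -0.002]
millbase [ 0.583 -0.056] hob [ 0.029 -0.001]
timer [ 0.592 -0.364] hob [ 0.047 -0.309]
pod [0.608 0.253] hob [0.046 0.308]
jar [ 0.716 -0.048] hob [0.162 0.01 ]
bigcap [ 0.34  -0.069] hob [-0.213 -0.021]
ringL [0.554 0.087] hob [-0.003  0.141]
ringR [ 0.549 -0.191] hob [-0.001 -0.137]
```

```bash
cat >> h.py <<'E'
from scipy.spatial.transform import Rotation as Ro
def rows(wps):
    """world waypoints (x,y,z,tool-x yaw deg, tool down) -> rows from the present pose"""
    s=ctrl.get_state();p0=np.array(s['position']);R0=Ro.from_rotvec(s['tool_rot']).as_matrix()
    x=R0[:,0];print('t',round(s['time'],2),'p',p0.round(4),'yaw',np.degrees(np.arctan2(x[1],x[0])).round(1),'tilt',np.degrees(np.arccos(-R0[2,2])).round(2),'q',np.round(s['joint_positions'],2),'F',np.round(s['ft_force'],1),'g',round(s['grip_width'],3))
    for w in wps:
        c,n=np.cos(np.radians(w[3])),np.sin(np.radians(w[3]))
        R=np.array([[c,n,0],[n,-c,0],[0,0,-1]])
        print({'travel':(R0.T@(np.array(w[:3])-p0)).round(3).tolist(),'turn':np.degrees(Ro.from_matrix(R0.T@R).as_rotvec()).round(1).tolist()})
def swing(c,r,z,angs,off):
    a=np.radians(angs);return [(c[0]+r*np.cos(t),c[1]+r*np.sin(t),z,d+off) for t,d in zip(a,angs)]
E
python3 - <<'E'
from h import *
rows([(.441,-.171,.20,-12),(.441,-.171,.085,-12)])
E
```

```text
t 0.1 p [ 0.2504 -0.5993  0.2108] yaw 22.7 tilt 0.1 q [ 1.19  0.32 -0.07  1.45  0.02  1.37 -0.06] F [-0.6  0.6  0.6] g 1.0
{'travel': [0.341, -0.322, 0.011], 'turn': [-0.1, 0.0, 34.7]}
{'travel': [0.341, -0.321, 0.126], 'turn': [-0.1, 0.0, 34.7]}
```

Request:
step_arm --commands '[{"travel": [0.035,-0.033,0.0],"turn": [0,0,4]},{"travel": [0.068,-0.065,0.0],"turn": [0,0,8]},{"travel": [0.102,-0.097,0.0],"turn": [0,0,12]},{"travel": [0.136,-0.129,0.0],"turn": [0,0,16]},{"travel": [0.17,-0.16,0.0],"turn": [0,0,20]}]' --gripper 0.5 --force 15

```text
time: 0.6
position: [0.346, -0.3845, 0.2114]
tool_rot: [-3.141, -0.069, 0.001]
ft_force: [1.2, 0.4, 0.9]
grip_width: 0.63
grip_force: 0.0
```

```bash
python3 - <<'E'
from h import *
rows([(.441,-.171,.20,-12),(.441,-.171,.085,-12)])
E
```

```text
t 0.6 p [ 0.346  -0.3845  0.2114] yaw 2.5 tilt 0.03 q [ 0.96  0.05 -0.18  1.77  0.01  1.32 -0.75] F [1.2 0.4 0.9] g 0.63
{'travel': [0.104, -0.209, 0.011], 'turn': [-0.0, 0.0, 14.5]}
{'travel': [0.104, -0.209, 0.126], 'turn': [-0.0, 0.0, 14.5]}
```

Request:
step_arm --commands '[{"travel": [0.021,-0.042,0.0],"turn": [0,0,3]},{"travel": [0.042,-0.084,0.0],"turn": [0,0,6]},{"travel": [0.063,-0.126,0.0],"turn": [0,0,9]},{"travel": [0.084,-0.168,0.0],"turn": [0,0,12]},{"travel": [0.104,-0.209,0.0],"turn": [0,0,14.5]}]'

```text
time: 1.1
position: [0.4401, -0.1709, 0.2116]
tool_rot: [3.124, -0.326, -0.0]
ft_force: [1.3, -0.4, 0.5]
grip_width: 0.5
grip_force: 0.0
```

```bash
python3 - <<'E'
from h import *
rows([(.441,-.171,.085,-12)])
crop(ctrl.get_image('wrist'),0,0,640,400,1,'pics/w0.png')
m=ctrl.camera_model('wrist');print(m)
E
```

```text
t 1.1 p [ 0.4401 -0.1709  0.2116] yaw -11.9 tilt 0.02 q [ 0.75 -0.05 -0.42  1.86 -0.02  1.32 -1.44] F [ 1.3 -0.4  0.5] g 0.5
{'travel': [0.001, -0.0, 0.127], 'turn': [0.0, 0.0, 0.1]}
{'fx': 335.7876818269525, 'fy': 335.7876818269525, 'cx': 316.4975530760073, 'cy': 203.0936583663094, 'T_tool_cam': array([[ 7.68621359e-05, -9.58127833e-01, -2.86340792e-01,
         7.77673448e-02],
       [ 9.99999550e-01, -1.97036690e-04,  9.27735225e-04,
        -7.92096570e-04],
       [-9.45308583e-04, -2.86340734e-01,  9.58127387e-01,
        -1.72629932e-01],
       [ 0.00000000e+00,  0.00000000e+00,  0.00000000e+00,
         1.00000000e+00]])}
```

View pics/w0.png

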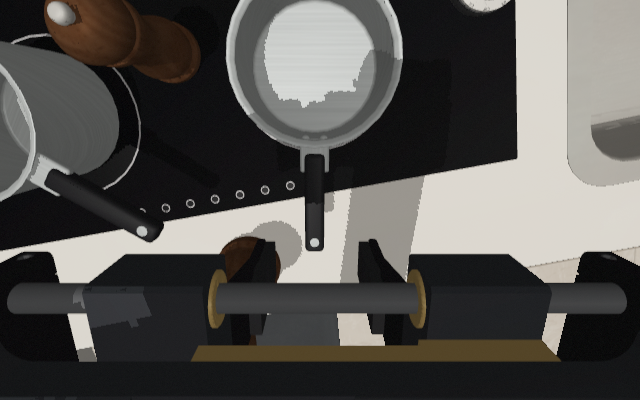

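The wrist view shows the low handle running vertically at column 314, between the fingers (centre about 316) and aligned with the tool x. I descend and grip.

Request:
step_arm --commands '[{"travel": [0,0,0.03],"turn": [0,0,0]},{"travel": [0,0,0.065],"turn": [0,0,0]},{"travel": [0,0,0.1],"turn": [0,0,0]},{"travel": [0,0,0.12],"turn": [0,0,0]},{"travel": [0,0,0.127],"turn": [0,0,0]}]'

```text
time: 1.65
position: [0.4377, -0.1723, 0.0821]
tool_rot: [-3.123, 0.323, 0.007]
ft_force: [-0.4, -0.7, 0.4]
grip_width: 0.501
grip_force: 0.0
```

Request:
step_arm --commands '[{"travel": [0,0,0],"turn": [0,0,0]},{"travel": [0,0,0],"turn": [0,0,0]},{"travel": [0,0,0],"turn": [0,0,0]},{"travel": [0,0,0],"turn": [0,0,0]},{"travel": [0,0,0],"turn": [0,0,0]}]' --gripper 0.0 --force 15

```text
time: 2.15
position: [0.4404, -0.1732, 0.0855]
tool_rot: [3.124, -0.323, 0.002]
ft_force: [0.0, -0.2, 0.8]
grip_width: 0.131
grip_force: 0.0
```

```bash
python3 - <<'E'
from h import *
rows(swing((.550,-.1935),.11,.085,[175,182,189,196,203],-180))
E
```

```text
t 2.15 p [ 0.4404 -0.1732  0.0855] yaw -11.8 tilt 0.08 q [ 0.73  0.07 -0.43  2.02  0.03  1.06 -1.49] F [ 0.  -0.2  0.8] g 0.131
{'travel': [0.002, 0.01, 0.0], 'turn': [0.0, -0.1, -6.8]}
{'travel': [0.005, 0.024, 0.001], 'turn': [0.0, -0.1, -13.8]}
{'travel': [0.009, 0.036, 0.001], 'turn': [0.0, -0.1, -20.8]}
{'travel': [0.014, 0.049, 0.001], 'turn': [0.1, -0.1, -27.8]}
{'travel': [0.021, 0.06, 0.001], 'turn': [0.1, -0.1, -34.8]}
```

```bash
python3 - <<'E'
from h import *
s=ctrl.get_state();print(s['grip_width'],s['grip_force'],s['time'])
crop(ctrl.get_image('wrist'),0,0,640,400,1,'pics/w1.png')
E
```

```text
0.13099925369345933 0.0 2.15
```

View pics/w1.png

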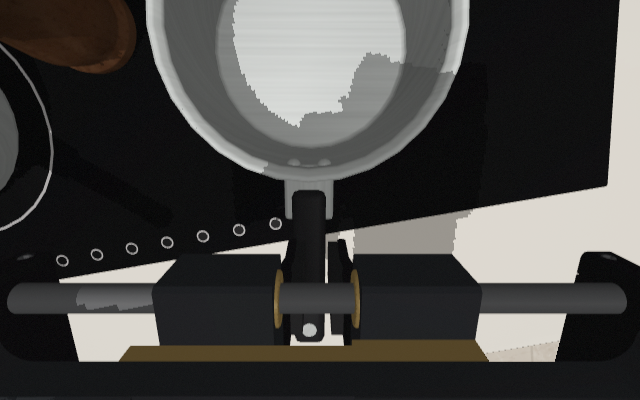

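The handle is between the fingers (left pad at 292, right pad at 335, handle at 308), and they are still closing. I wait a little longer.

Request:
step_arm --commands '[{"travel": [0,0,0],"turn": [0,0,0]},{"travel": [0,0,0],"turn": [0,0,0]},{"travel": [0,0,0],"turn": [0,0,0]}]'

```text
time: 2.5
position: [0.4399, -0.173, 0.0848]
tool_rot: [3.125, -0.324, 0.0]
ft_force: [0.3, -0.1, 0.0]
grip_width: 0.004
grip_force: 0.0
```

```bash
python3 - <<'E'
from h import *
rows(swing((.550,-.1935),.11,.085,[175,182,189,196,203],-180))
print(ctrl.get_state()['grip_force'])
crop(ctrl.get_image('scene'),300,130,500,280,4,'pics/s1.png')
crop(ctrl.get_image('wrist'),0,0,640,400,1,'pics/w2.png')
E
```

```text
t 2.5 p [ 0.4399 -0.173   0.0848] yaw -11.8 tilt 0.01 q [ 0.73  0.07 -0.43  2.02  0.03  1.06 -1.49] F [ 0.3 -0.1  0. ] g 0.004
{'travel': [0.003, 0.011, -0.0], 'turn': [0.0, -0.0, -6.8]}
{'travel': [0.005, 0.024, -0.0], 'turn': [0.0, -0.0, -13.8]}
{'travel': [0.009, 0.037, -0.0], 'turn': [0.0, -0.0, -20.8]}
{'travel': [0.015, 0.049, -0.0], 'turn': [0.0, -0.0, -27.8]}
{'travel': [0.022, 0.06, -0.0], 'turn': [0.0, -0.0, -34.8]}
0.0
```

View pics/w2.png

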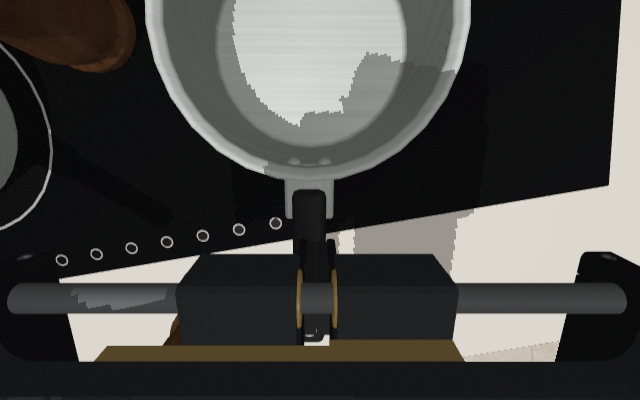

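```bash
python3 - <<'E'
import cv2,numpy as np
a=cv2.imread('pics/w1.png')[170:350,260:380];b=cv2.imread('pics/w2.png')[170:350,260:380]
k=np.hstack([a,b]).astype(float)/255
cv2.imwrite('pics/w12.png',cv2.resize((k**.45*255).astype(np.uint8),None,fx=3.2,fy=3.2,interpolation=cv2.INTER_CUBIC))
E
```

```text
(no output)
```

View pics/w12.png

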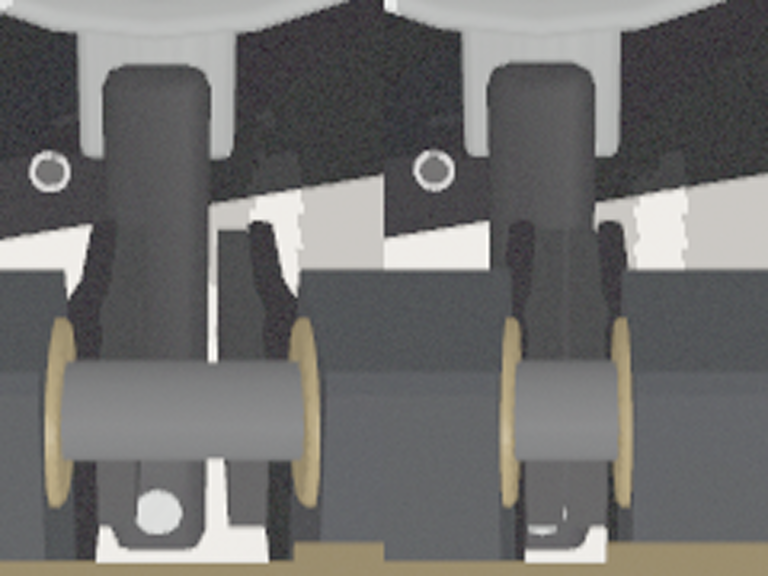

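View pics/s1.png

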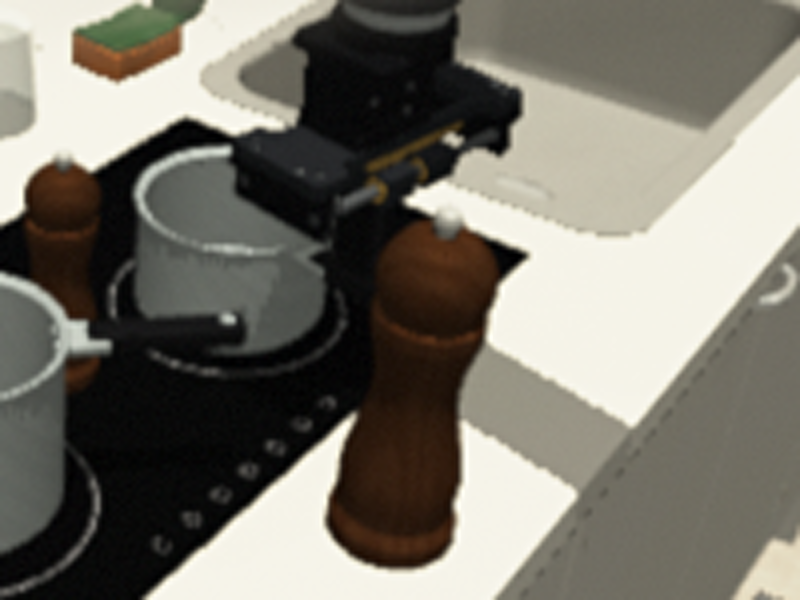

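The enhanced crop shows the pads closed above the handle, with their seam lying over it. The visible tips (v=240) imply they end about 25 mm higher than stated. I open, go 20 mm lower and grip again.

Request:
step_arm --commands '[{"travel": [0,0,0],"turn": [0,0,0]},{"travel": [0,0,0],"turn": [0,0,0]},{"travel": [0,0,0],"turn": [0,0,0]},{"travel": [0,0,0],"turn": [0,0,0]},{"travel": [0,0,0],"turn": [0,0,0]}]' --gripper 0.5

```text
time: 3.1
position: [0.4399, -0.173, 0.0847]
tool_rot: [3.125, -0.323, -0.0]
ft_force: [-0.4, -0.1, 0.5]
grip_width: 0.375
grip_force: 0.0
```

Request:
step_arm --commands '[{"travel": [0,-0.001,0.007],"turn": [0,0,0]},{"travel": [0,-0.002,0.014],"turn": [0,0,0]},{"travel": [0,-0.003,0.02],"turn": [0,0,0]},{"travel": [0,-0.003,0.02],"turn": [0,0,0]},{"travel": [0,-0.003,0.02],"turn": [0,0,0]}]'

```text
time: 3.6
position: [0.4403, -0.1699, 0.0644]
tool_rot: [-3.125, 0.323, 0.001]
ft_force: [0.2, -0.1, -1.0]
grip_width: 0.502
grip_force: 0.0
```

Request:
step_arm --commands '[{"travel": [0,0,0],"turn": [0,0,0]},{"travel": [0,0,0],"turn": [0,0,0]},{"travel": [0,0,0],"turn": [0,0,0]},{"travel": [0,0,0],"turn": [0,0,0]},{"travel": [0,0,0],"turn": [0,0,0]}]' --gripper 0.0

```text
time: 4.1
position: [0.4406, -0.1699, 0.0649]
tool_rot: [3.125, -0.323, 0.0]
ft_force: [-0.4, 0.9, 1.1]
grip_width: 0.204
grip_force: 15.0
```

```bash
python3 - <<'E'
from h import *
rows(swing((.550,-.1935),.11,.065,[175,182,189,196,203],-180))
print(ctrl.get_state()['grip_force'])
crop(ctrl.get_image('wrist'),0,0,640,400,1,'pics/w3.png')
E
```

```text
t 4.1 p [ 0.4406 -0.1699  0.0649] yaw -11.8 tilt 0.01 q [ 0.73  0.1  -0.43  2.04  0.05  1.02 -1.5 ] F [-0.4  0.9  1.1] g 0.204
{'travel': [0.003, 0.014, -0.0], 'turn': [0.0, -0.0, -6.8]}
{'travel': [0.005, 0.027, -0.0], 'turn': [0.0, -0.0, -13.8]}
{'travel': [0.009, 0.04, -0.0], 'turn': [0.0, -0.0, -20.8]}
{'travel': [0.015, 0.052, -0.0], 'turn': [0.0, -0.0, -27.8]}
{'travel': [0.022, 0.064, -0.0], 'turn': [0.0, -0.0, -34.8]}
14.999811798334122
```

Request:
step_arm --commands '[{"travel": [0.002,0.013,0],"turn": [0,0,-6.8]},{"travel": [0.005,0.027,0],"turn": [0,0,-13.8]},{"travel": [0.009,0.04,0],"turn": [0,0,-20.8]},{"travel": [0.015,0.052,0],"turn": [0,0,-27.8]},{"travel": [0.022,0.064,0],"turn": [0,0,-34.8]}]'

```text
time: 4.65
position: [0.4477, -0.237, 0.0649]
tool_rot: [-3.075, -0.633, 0.004]
ft_force: [-3.7, 2.2, 5.6]
grip_width: 0.206
grip_force: 15.0
```

```bash
python3 - <<'E'
from h import *
rows(swing((.550,-.1935),.11,.065,[210,217,224,231,238],-180))
print(ctrl.get_state()['grip_force'],ctrl.get_state()['torque'])
E
```

```text
t 4.65 p [ 0.4477 -0.237   0.0649] yaw 23.3 tilt 0.18 q [ 0.82  0.17 -0.42  1.96  0.08  1.03 -0.8 ] F [-3.7  2.2  5.6] g 0.206
{'travel': [0.002, 0.013, -0.0], 'turn': [-0.1, 0.1, -6.7]}
{'travel': [0.004, 0.027, -0.0], 'turn': [-0.1, 0.1, -13.7]}
{'travel': [0.008, 0.039, -0.0], 'turn': [-0.1, 0.1, -20.7]}
{'travel': [0.014, 0.052, -0.0], 'turn': [-0.1, 0.1, -27.7]}
{'travel': [0.021, 0.063, -0.0], 'turn': [-0.2, 0.1, -34.7]}
15.009714514017105 [0.58350909 0.77981171 0.08056665]
```

Works well; continuing with the same arc.

Request:
step_arm --commands '[{"travel": [0.001,0.013,0],"turn": [0,0,-7]},{"travel": [0.003,0.027,0],"turn": [0,0,-14]},{"travel": [0.007,0.039,0],"turn": [0,0,-21]},{"travel": [0.013,0.052,0],"turn": [0,0,-28]},{"travel": [0.02,0.063,0],"turn": [0,0,-35]}]'

```text
time: 5.15
position: [0.491, -0.2889, 0.0649]
tool_rot: [-2.745, -1.527, 0.003]
ft_force: [-2.1, 0.2, 3.4]
grip_width: 0.202
grip_force: 15.0
```

Request:
step_arm --commands '[{"travel": [0.001,0.013,0],"turn": [0,0,-7]},{"travel": [0.003,0.027,0],"turn": [0,0,-14]},{"travel": [0.007,0.039,0],"turn": [0,0,-21]},{"travel": [0.013,0.052,0],"turn": [0,0,-28]},{"travel": [0.02,0.063,0],"turn": [0,0,-35]}]'

```text
time: 5.65
position: [0.5558, -0.3057, 0.065]
tool_rot: [2.159, 2.281, -0.002]
ft_force: [-1.8, -0.5, 1.6]
grip_width: 0.207
grip_force: 15.0
```

```bash
python3 - <<'E'
from h import *
rows(swing((.550,-.1935),.11,.065,[280,287,294,301,308],-180))
print(ctrl.get_state()['grip_force'],ctrl.get_state()['torque'])
E
```

```text
t 5.65 p [ 0.5558 -0.3057  0.065 ] yaw 93.2 tilt 0.1 q [ 0.89  0.45 -0.54  1.64  0.25  1.12  0.33] F [-1.8 -0.5  1.6] g 0.207
{'travel': [0.003, 0.013, -0.0], 'turn': [-0.0, 0.1, -6.8]}
{'travel': [0.006, 0.027, -0.0], 'turn': [-0.0, 0.1, -13.8]}
{'travel': [0.01, 0.039, -0.0], 'turn': [-0.1, 0.1, -20.8]}
{'travel': [0.015, 0.052, -0.0], 'turn': [-0.1, 0.1, -27.8]}
{'travel': [0.022, 0.063, -0.0], 'turn': [-0.1, 0.1, -34.8]}
15.005423426628113 [-0.06047372  0.10223938 -0.11116802]
```

Request:
step_arm --commands '[{"travel": [0.002,0.013,0],"turn": [0,0,-7]},{"travel": [0.004,0.027,0],"turn": [0,0,-14]},{"travel": [0.008,0.039,0],"turn": [0,0,-21]},{"travel": [0.014,0.052,0],"turn": [0,0,-28]},{"travel": [0.022,0.063,0],"turn": [0,0,-35]}]'

```text
time: 6.15
position: [0.6182, -0.2805, 0.065]
tool_rot: [1.373, 2.824, -0.003]
ft_force: [-0.4, -1.9, 0.6]
grip_width: 0.201
grip_force: 15.0
```

Request:
step_arm --commands '[{"travel": [0.001,0.013,0],"turn": [0,0,-7]},{"travel": [0.003,0.027,0],"turn": [0,0,-14]},{"travel": [0.007,0.039,0],"turn": [0,0,-21]},{"travel": [0.013,0.052,0],"turn": [0,0,-28]},{"travel": [0.02,0.063,0],"turn": [0,0,-35]}]'

```text
time: 6.65
position: [0.6558, -0.2249, 0.065]
tool_rot: [0.459, 3.107, -0.002]
ft_force: [0.3, -0.2, 1.4]
grip_width: 0.206
grip_force: 15.0
```

```bash
python3 - <<'E'
from h import *
rows(swing((.550,-.1935),.11,.065,[350,358.5],-180))
print(ctrl.get_state()['grip_force'],ctrl.get_state()['torque'])
E
```

```text
t 6.65 p [ 0.6558 -0.2249  0.065 ] yaw 163.2 tilt 0.1 q [ 0.83  0.63 -0.77  1.47  0.46  1.22  1.28] F [ 0.3 -0.2  1.4] g 0.206
{'travel': [0.001, 0.013, -0.0], 'turn': [-0.1, 0.1, -6.8]}
{'travel': [0.004, 0.029, -0.0], 'turn': [-0.1, 0.1, -15.3]}
15.005856156349182 [-0.03218148 -0.13948984 -0.15790714]
```

Request:
step_arm --commands '[{"travel": [0.001,0.013,0],"turn": [0,0,-6.8]},{"travel": [0.004,0.029,0],"turn": [0,0,-15.3]},{"travel": [0.004,0.029,0],"turn": [0,0,-15.3]},{"travel": [0.004,0.029,0],"turn": [0,0,-15.3]}]'

```text
time: 7.05
position: [0.6603, -0.1946, 0.065]
tool_rot: [0.052, 3.14, 0.002]
ft_force: [1.2, 1.3, 2.8]
grip_width: 0.206
grip_force: 15.0
```

Request:
step_arm --commands '[{"travel": [0,0,0],"turn": [0,0,0]},{"travel": [0,0,0],"turn": [0,0,0]},{"travel": [0,0,0],"turn": [0,0,0]},{"travel": [0,0,0],"turn": [0,0,0]},{"travel": [0,0,0],"turn": [0,0,0]}]' --gripper 0.5

```text
time: 7.55
position: [0.6595, -0.1955, 0.0646]
tool_rot: [-0.048, -3.141, 0.0]
ft_force: [-0.2, -0.5, -0.1]
grip_width: 0.485
grip_force: 0.0
```

Request:
step_arm --commands '[{"travel": [0,0,-0.02],"turn": [0,0,0]},{"travel": [0,0,-0.06],"turn": [0,0,0]},{"travel": [0,0,-0.1],"turn": [0,0,0]},{"travel": [0,0,-0.145],"turn": [0,0,0]},{"travel": [0,0,-0.19],"turn": [0,0,0]}]'

```text
time: 8.05
position: [0.6593, -0.1951, 0.2564]
tool_rot: [-0.047, -3.141, 0.0]
ft_force: [0.3, -1.2, 1.0]
grip_width: 0.497
grip_force: 0.0
```

```bash
python3 - <<'E'
from h import *
a=np.radians(225);print(.5585+.125*np.cos(a),.085+.125*np.sin(a))
rows([(.60,-.12,.26,190),(.50,0,.26,225),(.471,-.003,.26,225),(.471,-.003,.108,225)])
E
```

```text
0.4701116523516815 -0.0033883476483184266
t 8.05 p [ 0.6593 -0.1951  0.2564] yaw 178.3 tilt 0.02 q [ 0.83  0.52 -0.89  1.25  0.4   1.54  1.54] F [ 0.3 -1.2  1. ] g 0.497
{'travel': [0.062, 0.073, -0.004], 'turn': [-0.0, -0.0, -11.7]}
{'travel': [0.165, 0.19, -0.004], 'turn': [-0.0, -0.0, -46.7]}
{'travel': [0.194, 0.186, -0.004], 'turn': [-0.0, -0.0, -46.7]}
{'travel': [0.194, 0.186, 0.148], 'turn': [-0.0, -0.0, -46.7]}
```

Request:
step_arm --commands '[{"travel": [0.03,0.033,-0.004],"turn": [0,0,-8]},{"travel": [0.06,0.066,-0.004],"turn": [0,0,-16]},{"travel": [0.09,0.1,-0.004],"turn": [0,0,-24]},{"travel": [0.12,0.133,-0.004],"turn": [0,0,-32]},{"travel": [0.15,0.166,-0.004],"turn": [0,0,-40]}]'

```text
time: 8.55
position: [0.5136, -0.0232, 0.2582]
tool_rot: [1.038, -2.964, -0.001]
ft_force: [-0.7, -0.7, 2.9]
grip_width: 0.5
grip_force: 0.0
```

```bash
python3 - <<'E'
from h import *
m=ctrl.camera_model('scene');R=np.array(m['R']);t=np.array(m['t'])
for z in(.141,.153,.166):
  for c in((.422,-.072),(.496,-.088),(.383,-.258)):
    q=R@np.array([*c,z])+t;u=m['fx']*q[0]/q[2]+m['cx'];v=m['fy']*q[1]/q[2]+m['cy'];print(z,c,'s1 px',round((u-300)*4),round((v-130)*4))
rows([(.471,-.003,.26,225)])
s=ctrl.get_state();im=ctrl.get_image('wrist');cv2.imwrite('pics/w4.png',im[:,:,::-1])
# tall handle axis from the wrist picture: dark pixels, printed as candidates
T=np.array(ctrl.camera_model('wrist')['T_tool_cam']);np.savez('w4.npz',T=T,p=s['position'],r=s['tool_rot'])
E
```

```text
0.141 (0.422, -0.072) s1 px 306 284
0.141 (0.496, -0.088) s1 px 218 229
0.141 (0.383, -0.258) s1 px 508 182
0.153 (0.422, -0.072) s1 px 308 267
0.153 (0.496, -0.088) s1 px 219 213
0.153 (0.383, -0.258) s1 px 511 166
0.166 (0.422, -0.072) s1 px 310 248
0.166 (0.496, -0.088) s1 px 220 195
0.166 (0.383, -0.258) s1 px 515 148
t 8.55 p [ 0.5136 -0.0232  0.2582] yaw -141.4 tilt 0.05 q [ 1.14  0.11 -1.21  1.68  0.1   1.42  2.16] F [-0.7 -0.7  2.9] g 0.5
{'travel': [0.021, 0.042, -0.002], 'turn': [0.0, -0.0, -6.4]}
```

View pics/w4.png

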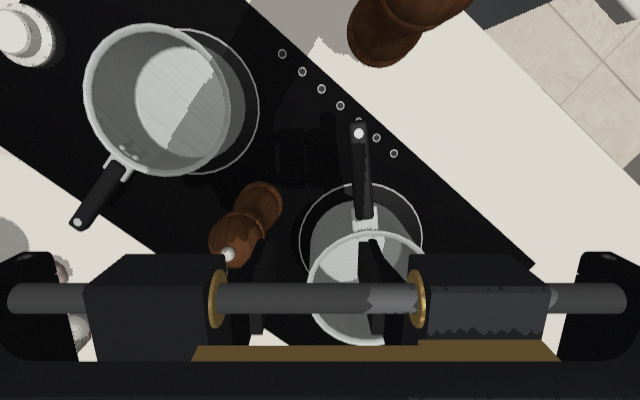

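The wrist view shows the tall handle from the neck at (364,218) to the tip at (359,122). The mill between the pans is at (245,215), and the low handle already points to the back. The scene crop puts the gripper body about 25 mm higher than stated, so it clears the mill. Next I check the tall handle's line.

```bash
python3 - <<'E'
from h import *
d=np.load('w4.npz');T=d['T'];R0=Ro.from_rotvec(d['r']).as_matrix();m=ctrl.camera_model('wrist')
for dz in(0,.025):
  o=[]
  for px in((364,216),(360,122)):
    v=R0@T[:3,:3]@np.array([(px[0]-m['cx'])/m['fx'],(px[1]-m['cy'])/m['fy'],1]);c=d['p']+R0@T[:3,3]+[0,0,dz]
    o.append((c+v*(.129-c[2])/v[2])[:2])
  o=np.array(o);k=o[1]-o[0];print(dz,o.round(4),'ang',np.degrees(np.arctan2(k[1],k[0]))%360,'len',np.linalg.norm(k).round(3))
rows([(.463,-.0105,.258,225),(.463,-.0105,.103,225)])
E
```

```text
0 [[ 0.5034  0.0279]
 [ 0.44   -0.0318]] ang 223.23123726326097 len 0.087
0.025 [[ 0.5077  0.0361]
 [ 0.439  -0.0285]] ang 223.23123726326097 len 0.094
t 8.6 p [ 0.5094 -0.0151  0.2581] yaw -140.5 tilt 0.31 q [ 1.14  0.1  -1.22  1.69  0.1   1.43  2.17] F [-1.4  7.9 -1.3] g 0.502
{'travel': [0.033, 0.033, 0.0], 'turn': [0.1, -0.3, -5.5]}
{'travel': [0.032, 0.033, 0.155], 'turn': [0.1, -0.3, -5.5]}
```

Request:
step_arm --commands '[{"travel": [0.01,0.01,0],"turn": [0,0,-1.5]},{"travel": [0.022,0.022,0],"turn": [0,0,-3]},{"travel": [0.033,0.033,0],"turn": [0,0,-4.5]},{"travel": [0.033,0.033,0],"turn": [0,0,-4.5]},{"travel": [0.033,0.033,0],"turn": [0,0,-4.5]}]'

```text
time: 9.1
position: [0.4688, -0.0197, 0.259]
tool_rot: [-1.143, 2.926, -0.004]
ft_force: [-0.3, 0.8, -0.8]
grip_width: 0.502
grip_force: 0.0
```

```bash
python3 - <<'E'
from h import *
rows([(.462,-.010,.103,224)])
E
```

```text
t 9.1 p [ 0.4688 -0.0197  0.259 ] yaw -137.3 tilt 0.15 q [ 1.26 -0.13 -1.15  1.77 -0.12  1.42  2.44] F [-0.3  0.8 -0.8] g 0.502
{'travel': [-0.002, 0.012, 0.156], 'turn': [-0.1, -0.1, -1.3]}
```

Request:
step_arm --commands '[{"travel": [-0.001,0.006,0.03],"turn": [0,0,-1.3]},{"travel": [-0.002,0.012,0.06],"turn": [0,0,-1.3]},{"travel": [-0.002,0.012,0.09],"turn": [0,0,-1.3]},{"travel": [-0.002,0.012,0.11],"turn": [0,0,-1.3]},{"travel": [-0.002,0.012,0.11],"turn": [0,0,-1.3]}]'

```text
time: 9.6
position: [0.4603, -0.0081, 0.1465]
tool_rot: [1.179, -2.909, -0.009]
ft_force: [-0.2, 0.6, -0.2]
grip_width: 0.502
grip_force: 0.0
```

```bash
python3 - <<'E'
from h import *
rows([(.462,-.010,.103,224)])
E
```

```text
t 9.6 p [ 0.4603 -0.0081  0.1465] yaw -135.9 tilt 0.36 q [ 1.24  0.   -1.26  1.95 -0.    1.19  2.33] F [-0.2  0.6 -0.2] g 0.502
{'travel': [0.0, -0.003, 0.043], 'turn': [0.4, 0.0, 0.1]}
```

Request:
step_arm --commands '[{"travel": [0,-0.001,0.015],"turn": [0,0,0]},{"travel": [0,-0.002,0.03],"turn": [0,0,0]},{"travel": [0,-0.002,0.043],"turn": [0,0,0]},{"travel": [0,-0.002,0.043],"turn": [0,0,0]},{"travel": [0,-0.002,0.043],"turn": [0,0,0]}]'

```text
time: 10.1
position: [0.4641, -0.0101, 0.1067]
tool_rot: [-1.179, 2.911, 0.001]
ft_force: [0.8, 0.3, 0.3]
grip_width: 0.501
grip_force: 0.0
```

Request:
step_arm --commands '[{"travel": [0,0,0],"turn": [0,0,0]},{"travel": [0,0,0],"turn": [0,0,0]},{"travel": [0,0,0],"turn": [0,0,0]},{"travel": [0,0,0],"turn": [0,0,0]},{"travel": [0,0,0],"turn": [0,0,0]}]' --gripper 0.0

```text
time: 10.6
position: [0.4633, -0.0108, 0.106]
tool_rot: [-1.179, 2.912, -0.001]
ft_force: [0.0, -1.0, 2.3]
grip_width: 0.205
grip_force: 15.0
```

```bash
python3 - <<'E'
from h import *
rows(swing((.558,.085),.135,.103,[217,210,203,196,189],0))
print(ctrl.get_state()['grip_force'],ctrl.get_state()['torque'])
E
```

```text
t 10.6 p [ 0.4633 -0.0108  0.106 ] yaw -135.9 tilt 0.05 q [ 1.19  0.12 -1.26  2.    0.13  1.11  2.22] F [ 0.  -1.   2.3] g 0.205
{'travel': [-0.001, 0.02, 0.003], 'turn': [-0.0, -0.0, 7.1]}
{'travel': [-0.004, 0.036, 0.003], 'turn': [-0.1, -0.0, 14.1]}
{'travel': [-0.009, 0.052, 0.003], 'turn': [-0.1, -0.0, 21.1]}
{'travel': [-0.016, 0.067, 0.003], 'turn': [-0.1, -0.0, 28.1]}
{'travel': [-0.024, 0.081, 0.003], 'turn': [-0.1, -0.0, 35.1]}
14.989359229803085 [ 0.00965567 -0.01109501  0.06386507]
```

Request:
step_arm --commands '[{"travel": [-0.001,0.017,0],"turn": [0,0,7]},{"travel": [-0.004,0.034,0],"turn": [0,0,14]},{"travel": [-0.009,0.049,0],"turn": [0,0,21]},{"travel": [-0.016,0.064,0],"turn": [0,0,28]},{"travel": [-0.024,0.078,0],"turn": [0,0,35]}]'

```text
time: 11.1
position: [0.425, 0.0606, 0.1059]
tool_rot: [0.238, -3.13, 0.006]
ft_force: [-3.3, -3.6, 6.3]
grip_width: 0.206
grip_force: 15.0
```

```bash
python3 - <<'E'
from h import *
rows(swing((.558,.085),.135,.106,[182,175,168,161,154],0))
print(ctrl.get_state()['grip_force'],ctrl.get_state()['torque'])
E
```

```text
t 11.1 p [0.425  0.0606 0.1059] yaw -171.3 tilt 0.27 q [ 1.17 -0.1  -1.3   2.07 -0.1   1.11  1.64] F [-3.3 -3.6  6.3] g 0.206
{'travel': [-0.001, 0.02, -0.0], 'turn': [-0.2, -0.2, 6.7]}
{'travel': [-0.004, 0.036, -0.0], 'turn': [-0.2, -0.1, 13.7]}
{'travel': [-0.009, 0.052, -0.0], 'turn': [-0.2, -0.1, 20.7]}
{'travel': [-0.016, 0.067, -0.0], 'turn': [-0.2, -0.1, 27.7]}
{'travel': [-0.024, 0.081, -0.0], 'turn': [-0.2, -0.1, 34.7]}
15.01075655221939 [-0.78356763  0.70392923 -0.16113201]
```

Request:
step_arm --commands '[{"travel": [-0.001,0.017,0],"turn": [0,0,7]},{"travel": [-0.004,0.034,0],"turn": [0,0,14]},{"travel": [-0.009,0.05,0],"turn": [0,0,21]}]'

```text
time: 11.4
position: [0.4253, 0.1112, 0.1057]
tool_rot: [-0.338, -3.12, 0.01]
ft_force: [-6.6, -3.1, 8.2]
grip_width: 0.204
grip_force: 15.0
```

```bash
python3 - <<'E'
from h import *
rows(swing((.558,.085),.135,.106,[161,154,147,140,133],0))
print(ctrl.get_state()['grip_force'],ctrl.get_state()['torque'])
E
```

```text
t 11.4 p [0.4253 0.1112 0.1057] yaw 167.6 tilt 0.4 q [ 1.07 -0.01 -1.36  2.04 -0.    1.11  1.07] F [-6.6 -3.1  8.2] g 0.204
{'travel': [-0.001, 0.018, -0.0], 'turn': [-0.4, -0.1, 6.6]}
{'travel': [-0.004, 0.035, -0.001], 'turn': [-0.4, -0.1, 13.6]}
{'travel': [-0.009, 0.05, -0.001], 'turn': [-0.4, -0.1, 20.6]}
{'travel': [-0.016, 0.065, -0.001], 'turn': [-0.4, -0.1, 27.6]}
{'travel': [-0.024, 0.08, -0.001], 'turn': [-0.4, -0.0, 34.6]}
15.048022717237473 [-0.75459571  1.23205144 -0.25618333]
```

Request:
step_arm --commands '[{"travel": [0,0.007,0],"turn": [0,0,3]},{"travel": [0,0.007,0],"turn": [0,0,3]}]'

```text
time: 11.6
position: [0.4273, 0.1199, 0.1056]
tool_rot: [-0.408, -3.112, 0.002]
ft_force: [-3.9, -2.5, 4.3]
grip_width: 0.206
grip_force: 15.2
```

```bash
python3 - <<'E'
from h import *
rows(swing((.558,.085),.135,.106,[161,154,147,140,133],0))
s=ctrl.get_state();print(s['grip_force'],s['torque'],s['joint_positions'][2],s['qd'])
E
```

```text
t 11.6 p [0.4273 0.1199 0.1056] yaw 165.1 tilt 0.21 q [ 1.04  0.02 -1.36  2.03  0.02  1.11  0.98] F [-3.9 -2.5  4.3] g 0.206
{'travel': [-0.001, 0.01, -0.0], 'turn': [-0.1, -0.2, 4.1]}
{'travel': [-0.003, 0.026, -0.0], 'turn': [-0.1, -0.2, 11.1]}
{'travel': [-0.007, 0.042, -0.0], 'turn': [-0.1, -0.2, 18.1]}
{'travel': [-0.013, 0.057, -0.001], 'turn': [-0.1, -0.1, 25.1]}
{'travel': [-0.021, 0.072, -0.001], 'turn': [-0.2, -0.1, 32.1]}
15.189400613307953 [-0.67882123  0.53678263 -0.3399589 ] -1.3562996199137662 [ 0.02063425 -0.01950863  0.01514732  0.00634355 -0.01416651 -0.01079791
  0.07041558]
```

Joint 3 holds at -1.36, so the controller keeps a margin from its limit. I continue at a gentler pace.

Request:
step_arm --commands '[{"travel": [0,0.01,0],"turn": [0,0,4]},{"travel": [-0.002,0.022,0],"turn": [0,0,9]},{"travel": [-0.004,0.033,0],"turn": [0,0,14]},{"travel": [-0.008,0.044,0],"turn": [0,0,19]},{"travel": [-0.012,0.055,0],"turn": [0,0,24]}]'

```text
time: 12.1
position: [0.4521, 0.17, 0.1054]
tool_rot: [-1.051, -2.955, 0.005]
ft_force: [-6.5, -0.5, 8.3]
grip_width: 0.207
grip_force: 15.2
```

```bash
python3 - <<'E'
from h import *
rows(swing((.558,.085),.135,.106,[135,129,123,117,111],0))
s=ctrl.get_state();print(s['grip_force'],s['torque'],s['joint_positions'][2])
E
```

```text
t 12.1 p [0.4521 0.17   0.1054] yaw 140.8 tilt 0.34 q [ 0.74  0.22 -1.24  1.95  0.23  1.14  0.29] F [-6.5 -0.5  8.3] g 0.207
{'travel': [-0.001, 0.015, -0.001], 'turn': [-0.3, -0.2, 5.8]}
{'travel': [-0.004, 0.029, -0.001], 'turn': [-0.3, -0.2, 11.8]}
{'travel': [-0.007, 0.042, -0.001], 'turn': [-0.3, -0.2, 17.8]}
{'travel': [-0.012, 0.056, -0.001], 'turn': [-0.3, -0.1, 23.8]}
{'travel': [-0.019, 0.068, -0.001], 'turn': [-0.3, -0.1, 29.8]}
15.15908807516098 [-0.27515289  1.46325635 -0.34452332] -1.2392226234481694
```

Good; joint 3 is relaxing. I go on with 7° rows (radius 135 mm).

Request:
step_arm --commands '[{"travel": [-0.001,0.016,0],"turn": [0,0,6.5]},{"travel": [-0.004,0.032,0],"turn": [0,0,13.5]},{"travel": [-0.009,0.048,0],"turn": [0,0,20.5]},{"travel": [-0.015,0.063,0],"turn": [0,0,27.5]},{"travel": [-0.024,0.077,0],"turn": [0,0,34.5]}]'

```text
time: 12.6
position: [0.5196, 0.2176, 0.106]
tool_rot: [-1.88, -2.512, 0.0]
ft_force: [-4.2, 2.4, 5.5]
grip_width: 0.205
grip_force: 15.0
```

```bash
python3 - <<'E'
from h import *
rows(swing((.558,.085),.135,.106,[99,92,85,78,71],0))
s=ctrl.get_state();print(s['grip_force'],s['torque'],s['joint_positions'][2])
E
```

```text
t 12.6 p [0.5196 0.2176 0.106 ] yaw 106.4 tilt 0.25 q [ 0.41  0.38 -1.01  1.77  0.34  1.18 -0.42] F [-4.2  2.4  5.5] g 0.205
{'travel': [-0.004, 0.017, -0.0], 'turn': [-0.2, -0.2, 7.4]}
{'travel': [-0.007, 0.033, -0.0], 'turn': [-0.2, -0.2, 14.4]}
{'travel': [-0.012, 0.049, -0.0], 'turn': [-0.2, -0.2, 21.4]}
{'travel': [-0.019, 0.064, -0.0], 'turn': [-0.2, -0.1, 28.4]}
{'travel': [-0.028, 0.078, -0.0], 'turn': [-0.2, -0.1, 35.4]}
15.033221393823624 [ 0.66154253  0.96800482 -0.20676924] -1.0100363599143842
```

Request:
step_arm --commands '[{"travel": [-0.003,0.017,0],"turn": [0,0,7.4]},{"travel": [-0.006,0.033,0],"turn": [0,0,14.4]},{"travel": [-0.011,0.049,0],"turn": [0,0,21.4]},{"travel": [-0.018,0.064,0],"turn": [0,0,28.4]},{"travel": [-0.027,0.078,0],"turn": [0,0,35.4]}]'

```text
time: 13.1
position: [0.6044, 0.2129, 0.106]
tool_rot: [-2.556, -1.823, -0.003]
ft_force: [-0.1, 2.7, 2.5]
grip_width: 0.205
grip_force: 15.0
```

Request:
step_arm --commands '[{"travel": [-0.001,0.017,0],"turn": [0,0,7]},{"travel": [-0.004,0.033,0],"turn": [0,0,14]},{"travel": [-0.009,0.049,0],"turn": [0,0,21]},{"travel": [-0.016,0.063,0],"turn": [0,0,28]},{"travel": [-0.024,0.077,0],"turn": [0,0,35]}]'

```text
time: 13.6
position: [0.6699, 0.1644, 0.1061]
tool_rot: [-2.987, -0.969, -0.003]
ft_force: [0.7, 1.2, 1.9]
grip_width: 0.207
grip_force: 15.0
```

```bash
python3 - <<'E'
from h import *
rows(swing((.558,.086),.135,.106,[29,22,15,8,0,-1.5],0))
s=ctrl.get_state();print(s['grip_force'],s['torque'],s['joint_positions'][2])
E
```

```text
t 13.6 p [0.6699 0.1644 0.1061] yaw 35.9 tilt 0.13 q [ 0.19  0.55 -0.66  1.45  0.34  1.25 -1.45] F [0.7 1.2 1.9] g 0.207
{'travel': [-0.003, 0.014, 0.0], 'turn': [-0.1, -0.1, 6.9]}
{'travel': [-0.006, 0.03, 0.0], 'turn': [-0.1, -0.1, 13.9]}
{'travel': [-0.011, 0.046, 0.0], 'turn': [-0.1, -0.1, 20.9]}
{'travel': [-0.017, 0.061, -0.0], 'turn': [-0.1, -0.1, 27.9]}
{'travel': [-0.027, 0.077, -0.0], 'turn': [-0.1, -0.1, 35.9]}
{'travel': [-0.029, 0.08, -0.0], 'turn': [-0.1, -0.1, 37.4]}
14.989190697669983 [ 0.32035984 -0.17249798  0.00966596] -0.6593873886702195
```

Request:
step_arm --commands '[{"travel": [-0.002,0.014,0],"turn": [0,0,6.9]},{"travel": [-0.006,0.03,0],"turn": [0,0,13.9]},{"travel": [-0.011,0.046,0],"turn": [0,0,20.9]},{"travel": [-0.017,0.061,0],"turn": [0,0,27.9]},{"travel": [-0.027,0.077,0],"turn": [0,0,35.9]}]'

```text
time: 14.1
position: [0.6937, 0.086, 0.1061]
tool_rot: [-3.14, -0.001, -0.003]
ft_force: [1.1, 1.3, 1.2]
grip_width: 0.204
grip_force: 15.0
```

Request:
step_arm --commands '[{"travel": [0,0.003,0],"turn": [0,0,1.5]},{"travel": [0,0.003,0],"turn": [0,0,1.5]},{"travel": [0,0.003,0],"turn": [0,0,1.5]}]'

```text
time: 14.4
position: [0.6932, 0.0829, 0.1061]
tool_rot: [3.141, -0.028, 0.003]
ft_force: [2.6, -1.0, 0.9]
grip_width: 0.206
grip_force: 15.0
```

```bash
python3 - <<'E'
from h import *
rows(swing((.558,.086),.135,.106,[-1.5],0))
crop(ctrl.get_image('top'),200,140,460,315,3,'pics/c1.png')
E
```

```text
t 14.4 p [0.6932 0.0829 0.1061] yaw -1.0 tilt 0.09 q [ 0.21  0.54 -0.52  1.43  0.27  1.25 -1.92] F [ 2.6 -1.   0.9] g 0.206
{'travel': [-0.0, 0.0, 0.0], 'turn': [0.0, -0.1, 0.5]}
```

Request:
step_arm --commands '[{"travel": [0,0,0],"turn": [0,0,0]},{"travel": [0,0,0],"turn": [0,0,0]},{"travel": [0,0,0],"turn": [0,0,0]},{"travel": [0,0,0],"turn": [0,0,0]},{"travel": [0,0,0],"turn": [0,0,0]}]' --gripper 0.5

```text
time: 14.95
position: [0.6924, 0.0826, 0.1055]
tool_rot: [3.141, -0.033, -0.001]
ft_force: [-0.1, 0.3, 0.4]
grip_width: 0.485
grip_force: 0.0
```

Request:
step_arm --commands '[{"travel": [0,0,-0.02],"turn": [0,0,0]},{"travel": [0,0,-0.06],"turn": [0,0,0]},{"travel": [0,0,-0.1],"turn": [0,0,0]},{"travel": [0,0,-0.145],"turn": [0,0,0]},{"travel": [0,0,-0.17],"turn": [0,0,0]}]'

```text
time: 15.45
position: [0.6936, 0.0829, 0.2804]
tool_rot: [-3.141, 0.033, -0.008]
ft_force: [0.9, 0.0, 0.1]
grip_width: 0.499
grip_force: 0.0
```

Request:
step_arm --commands '[{"travel": [-0.04,-0.03,0],"turn": [0,0,0]},{"travel": [-0.08,-0.06,0],"turn": [0,0,0]},{"travel": [-0.12,-0.09,0],"turn": [0,0,0]},{"travel": [-0.16,-0.11,0],"turn": [0,0,0]},{"travel": [-0.19,-0.13,0],"turn": [0,0,0]}]'

```text
time: 15.95
position: [0.5027, 0.2181, 0.276]
tool_rot: [3.141, -0.03, 0.0]
ft_force: [-0.5, -0.1, 0.2]
grip_width: 0.5
grip_force: 0.0
```

```bash
python3 - <<'E'
from h import *
rows([])
crop(np.clip(ctrl.get_image('top').astype(float)*1.6,0,255).astype(np.uint8),200,140,460,315,3,'pics/c2.png')
E
```

```text
t 15.95 p [0.5027 0.2181 0.276 ] yaw -1.1 tilt 0.04 q [ 0.14  0.12 -0.66  1.59  0.07  1.46 -2.11] F [-0.5 -0.1  0.2] g 0.5
```

View pics/c2.png

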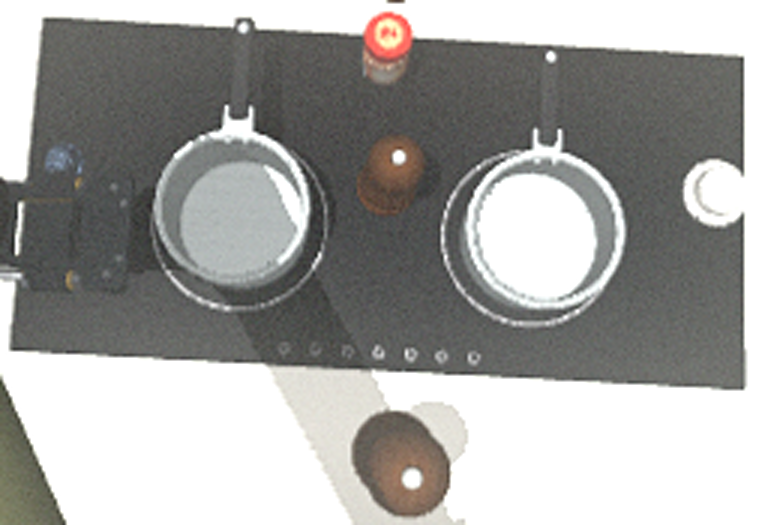

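Both handles point straight back. The rim centres, at crop (232,205) and (546,229), are within a few millimetres of where they were measured on the rings. The mill, timer, pod and jar appear unmoved, and the arm is clear.

```bash
python3 -c "
from bench import ctrl
print(ctrl.close_job())"
```

```text
the job is handed in; nothing more can be done
None
```

Both pan handles now point straight to the back with the pans on their rings, and in the last picture nothing else had moved; I handed the job in at about 16 s, but no verdict came back.

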